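Set out the cooking things in their fitted dishes

TASK

Set out the cooking things in the four dark wooden dishes, each in the dish whose recess has its outline: the small spice jar in the small round dish, the wide jar in the larger round dish, the lemon lengthwise in the oval one and the peeler along the long narrow one. Set them down gently, jars upright, everything resting on the floor of its dish inside the rim, and leave the glass bottles and the mug behind where they stand.

Things in the scene. Friction and masses are not known exactly. Their poses are not given: they have to be found in the camera images.
- spice_jar: Slim round glass spice jar with black screw cap, standing: diameter 41 mm, 105 mm tall. Origin: centre of its underside; z up along its axis.
- wide_jar: Wide round glass jar with black lid and tan contents, standing: diameter 65 mm (lid and body), 86 mm tall. Origin: centre of its underside; z up along its axis.
- lemon: Lemon lying on the table: 78 mm long along its x axis, 55 mm across (y), 56 mm high (z up). Origin: centre of its underside. Which end points where does not matter.
- peeler: Yellow-handled kitchen peeler lying flat (natural tilt about 0.075 rad): 170 mm long along its x axis, 25 mm wide (y), 18 mm high (z up). Origin: middle of its length, on its underside. Grip the handle, 24 mm wide, 17 mm high, x = -85 to +20 mm, at about x = -30 mm; the thin blade, 14 mm wide, 6 mm high, runs on to x = +85 mm. Either end may point either way.
- dish_small_round: Dark wooden dish fixed to the table (it does not slide). Floor 6 mm above the table, raised round-topped rim 10 mm wide whose top is 12 mm above the table. Origin: middle of its underside, on the table. Round recess 58 mm in diameter inside the rim, 78 mm over all.
- dish_large_round: Dark wooden dish fixed to the table (it does not slide). Floor 6 mm above the table, raised round-topped rim 10 mm wide whose top is 12 mm above the table. Origin: middle of its underside, on the table. Round recess 81 mm in diameter inside the rim, 101 mm over all.
- dish_oval: Dark wooden dish fixed to the table (it does not slide). Floor 6 mm above the table, raised round-topped rim 10 mm wide whose top is 12 mm above the table. Origin: middle of its underside, on the table. Oval recess with straight sides and half-round ends, 100 mm along its x axis and 71 mm across (y) inside the rim, 120 by 91 mm over all.
- dish_long: Dark wooden dish fixed to the table (it does not slide). Floor 6 mm above the table, raised round-topped rim 10 mm wide whose top is 12 mm above the table. Origin: middle of its underside, on the table. Long narrow recess with rounded corners, 190 mm along its x axis and 41 mm across (y) inside the rim, 210 by 61 mm over all.
- bottle: Bystander: tall glass dressing bottle with pale green contents and steel pourer, 70 mm in diameter, 266 mm tall, standing loose at the back. Origin: centre of its underside. (A fixed wall shelf hangs 0.54 m above the back of the table, behind x = 0.6 m or so: carry low, fingertips no higher than about 0.2 m, or the arm strikes it.)
- mug: Bystander: pink and white ceramic mug, 90 mm across, 122 mm with its handle, 105 mm tall, standing loose at the back. Origin: middle of its outline, on the table.
Not all that is in view belongs to the job. Leave any orange, red or turquoise look-alike of the spice_jar alone.

How it is judged:
By the outcome, as a careful person would: the job done as asked, in the order asked, and still so for the second after the job is handed in, with the robot touching nothing.
It also fails if it takes over 102 s, if anything falls off the work surface, if the arm or the gripper's body presses on something with over 40 N, if the wrist force passes 120 N, or if a joint passes its speed limit or range.

ROBOT

A 6-joint arm with a two-finger parallel gripper is mounted at the origin on a cart in front of the work surface, level with it; the furniture and walls round the work are solid. World frame = base frame: x ahead of the robot, y to its left, z up, the work surface at z = 0. Lengths are in m, angles in rad, forces in N, time in s.
With the tool pointing down it reaches from about 0.275 to 1 m from the base axis. Payload 8.4 kg.
Tool frame: the origin (TCP) lies at the very end of the fingers, on their centre line; the grasp point (between the pads) lies 19 mm behind it; z points along the fingers, y is the line along which they close (so a half turn about z gives the same grasp; the last joint's range is limited). The gripper opens to 85 mm and grips with 20 to 120 N. Pads are 22 mm wide; open, the fingers measure 114 mm over their backs; the gripper's body (76 mm by 85 mm) begins 54 mm behind the grasp point. The pads swing forward as they close: fully open they stand 13 mm farther back than shut.
Start: joints at [-1.196, 0.353, 1.633, -0, 1.155, -0.002], TCP at [0.23, -0.581, 0.231] pointing down, gripper open.
Joint ranges: [-2.63, 2.63], [-0.92, 2.1], [0.06, 2.66], [-1.3, 4.44], [0, 2.69], [-3.02, 3.02]. Speed limits (rad/s): [2.22, 2.22, 2.79, 3.14, 3.14, 3.14].

INTERFACE

Orientations are given as a rotation vector (axis times angle).
In Python, from workcell import arm gives the robot as it stands.
- The arm moves only by the tool step_arm, never from a script. Its argument "rows" is a list of rows, each an object with "fingers": the opening, from 0 (shut) to 1 (fully open); "dp": the shift along the tool's x, y, z in fractions of the full range, 1 being 100 cm, a list of three; "spin": the turn about the tool's z in shares of 360 degrees (1.0 is 360 degrees). In form: [{"fingers": fingers, "dp": [dx, dy, dz], "spin": spin}, ...]. A call has exactly 10 rows; each row is the pose to reach, as a shift and turn from the pose commanded when the call began, along the tool's axes at that moment; what a row does not reach only later rows make up. A row lasts 1/8 s, in which the tool goes at most 62.5 mm and 10.7 degrees, less where a joint would pass 70% of its speed; a pose out of reach is approached as far as the arm can. No shift or turn number may pass 1 either way. A call with a gripper value outside its range is refused whole. The fingers move at their own pace and stop on an object; "squeeze" is the grip in N (left out, the last holds). Time passes only in rows, so rows that repeat a pose let the fingers close, or fill a call up. It gives the time, the measured TCP pose, the force, the opening and the grip force at its end, in the units of the state.
- arm.observe(): the state, without advancing time (a new reading comes with each control period).
- arm.snapshot(name): name is "scene" or "top" or "wrist"; returns a dict with "pixels" (420x560x3 uint8, red, green, blue), "depth" (420x560 float32, m along the optical axis (not along the pixel's ray), 0 where there is no reading), "vertical_fov" (degrees; the focal length in pixels is half the picture's height over the tangent of half this angle, whatever the lens; pixels are square), "cx", "cy" (the principal point, pixels), "xyz" and "rotation" of the camera in the world. Camera axes: x right, y up, looking along -z (the intrinsics and any distortion apply to the point x, -y, -z); pixel columns grow to the right and rows downward; lengths in m; the calibration is good to about 2 mm. A picture is of the moment at which its call begins.
- arm.hand_in(): hands the job in; it is judged then, once.
Trained networks look in a picture, given as the dict that the camera call returned (one of the last four; its "shot" number tells which), for a name from the list of things; names that differ only in an ending like _2 or _b are one class to them, and where a whole thing is asked for, a point or a joint stands for the part that bears it (a point fixed in the world has none). Each returns a list of dicts, best first, with "conf" (0 to 1); they miss things now and then, are a little off and sometimes report something else, mostly with a low value. They report only what shows in the picture. A call takes as long as a camera call. They do not tell look-alikes from the thing itself.
- arm.look_for(name, picture): "bbox" ([left, top, right, bottom] in pixels, round what is visible of it).
- arm.regions_of(name, picture): "region" (420x560 bool, what is visible of it) and "bbox" ([left, top, right, bottom] in pixels, round what is visible of it).
The state is a dict: "clock": time; "q": joint angles; "qvel": joint speeds; "tau": joint torques, N m; "tcp_pos": TCP position; "orientation": TCP orientation; "ft_force": force on the tool from outside, world axes, zero at the start; "moment": the same for the moment, N m; "gripper_width": finger opening in m; "grasp_force": force on a finger pad.
Only numpy, scipy, OpenCV 4.12 (cv2) and the standard library are available. Lean on these libraries where they do the work, as an engineer would, in place of code of your own. Each camera call takes 0.05 s, during which the arm holds its last target. There are 200 camera calls.

## Working session

There is one attempt and no reset: what is moved stays moved. The work goes in short steps, Python scripts to look and compute and a tool call to move; the robot and the scene stay as the last step left them, time stands still between calls to the robot, and variables do not carry over. Pictures are saved under pics/ and viewed, at most 14 in all, crops included, and the job is handed in when it is done.

Besides the shell and the picture viewer there is one more tool, called after "Request:" in YAML: its name, and indented under it one key for each argument. step_arm: Moves the arm, as the interface text tells. Its arguments: {"type":"object","properties":{"rows":{"type":"array","items":{"type":"object","properties":{"fingers":{"type":"number"},"dp":{"type":"array","items":{"type":"number"}},"spin":{"type":"number"}}}},"squeeze":{"type":"number"}},"required":["rows"]}

```bash
mkdir -p pics; ls; cat > h.py <<'E'
import numpy as np, cv2
from workcell import arm
def world(s,mask=None):
    H,W=s["depth"].shape; f=H/2/np.tan(np.radians(s["vertical_fov"])/2)
    v,u=np.mgrid[0:H,0:W]; d=s["depth"]
    P=np.stack([(u-s["cx"])/f*d,-(v-s["cy"])/f*d,-d],-1)
    R=np.array(s["rotation"]); 
    if R.shape!=(3,3): R=cv2.Rodrigues(R.astype(float))[0]
    return P@R.T+np.array(s["xyz"])
def save(s,n,crop=None,k=1):
    im=cv2.cvtColor(s["pixels"],cv2.COLOR_RGB2BGR)
    if crop: l,t,r,b=crop; im=im[t:b,l:r]
    cv2.imwrite("pics/"+n,cv2.resize(im,None,fx=k,fy=k,interpolation=cv2.INTER_CUBIC))
E
python3 - <<'E'
from h import *
for n in ["scene","top"]:
    s=arm.snapshot(n); save(s,n+"0.png"); print(n,{k:v for k,v in s.items() if k not in("pixels","depth")})
    W=world(s)
    for t in ["spice_jar","wide_jar","lemon","peeler","dish_small_round","dish_large_round","dish_oval","dish_long","bottle","mug"]:
        for r in arm.regions_of(t,s)[:4]:
            if r["conf"]<0.2: continue
            m=r["region"]&(s["depth"]>0); p=W[m]
            if len(p)==0: continue
            mr=cv2.minAreaRect(p[:,:2].astype(np.float32))
            print(t,round(r["conf"],2),np.round(r["bbox"]),"min",p.min(0).round(3),"max",p.max(0).round(3),"rect",np.round(mr[0],3),np.round(mr[1],3),round(mr[2],1))
print(arm.observe())
E
```

```text
pics
scene {'vertical_fov': 46.17121417352399, 'cx': 277.7614338137994, 'cy': 207.40367826182603, 'xyz': array([ 0.28066502, -1.11402676,  0.77464128]), 'rotation': array([ 0.99496398, -0.13819067, -0.21160882]), 'shot': 1}
spice_jar 0.96 [196. 153. 209. 186.] min [ 0.37   0.229 -0.001] max [0.428 0.439 0.108] rect [0.398 0.335] [0.214 0.043] 83.7
spice_jar 0.94 [212. 192. 227. 234.] min [ 0.38  -0.039 -0.003] max [0.433 0.179 0.108] rect [0.406 0.071] [0.219 0.04 ] 86.4
spice_jar 0.91 [268. 166. 280. 201.] min [0.569 0.083 0.003] max [0.608 0.124 0.109] rect [0.588 0.102] [0.039 0.04 ] 9.5
spice_jar 0.66 [250. 183. 270. 220.] min [ 0.504  0.006 -0.003] max [0.586 0.206 0.108] rect [0.544 0.108] [0.209 0.039] 77.0
wide_jar 0.96 [238. 285. 267. 339.] min [ 0.389 -0.412 -0.002] max [ 0.47  -0.315  0.09 ] rect [ 0.427 -0.361] [0.105 0.07 ] 80.7
wide_jar 0.22 [248. 164. 268. 182.] min [ 0.515  0.044 -0.   ] max [0.619 0.335 0.106] rect [0.546 0.191] [0.299 0.079] 74.4
wide_jar 0.2 [266. 227. 303. 252.] min [ 0.514 -0.154 -0.003] max [ 0.61  -0.053  0.015] rect [ 0.562 -0.103] [0.094 0.09
[... 2988 characters left out ...]
2 -0.157] [0.086 0.103] 58.0
{'clock': 1.1, 'q': array([-1.19637512e+00,  3.52992737e-01,  1.63343982e+00, -1.01819564e-06,
        1.15519814e+00, -2.39988165e-03]), 'qvel': array([ 0.00043466,  0.00107881,  0.00092574, -0.00044215, -0.00135569,
       -0.00042932]), 'tau': array([ 1.04355284e-03, -6.05179596e+01, -3.42444813e+01, -3.86101408e-05,
        1.06363055e-03,  8.75664512e-06]), 'tcp_pos': array([ 0.22997138, -0.58113058,  0.23126844]), 'orientation': array([-3.08595976e+00, -5.88407078e-01,  1.24907434e-05]), 'ft_force': array([ 0.13697531, -0.13349065,  0.46170444]), 'moment': array([0.04743572, 0.00270116, 0.01083907]), 'grasp_force': 0.0, 'gripper_width': 0.08515454696939724}
```

```bash
ls pics
```

```text
scene0.png
top0.png
```

View pics/scene0.png

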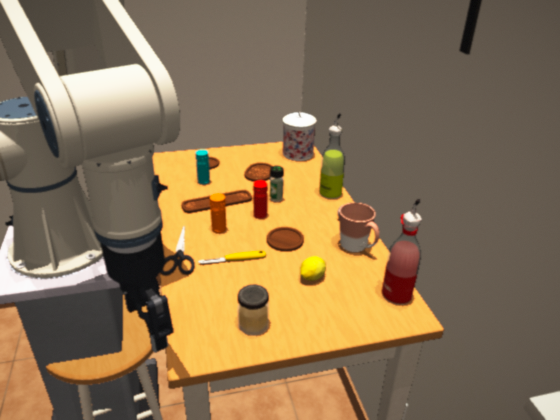

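View pics/top0.png

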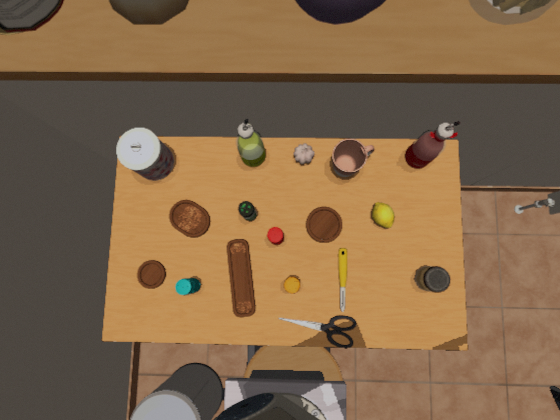

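```bash
python3 - <<'E'
from h import *
a=cv2.imread("pics/scene0.png")[140:245,180:300]
cv2.imwrite("pics/crop0.png",cv2.resize(a,None,fx=5.5,fy=5.5,interpolation=cv2.INTER_CUBIC))
E
```

```text
(no output)
```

View pics/crop0.png

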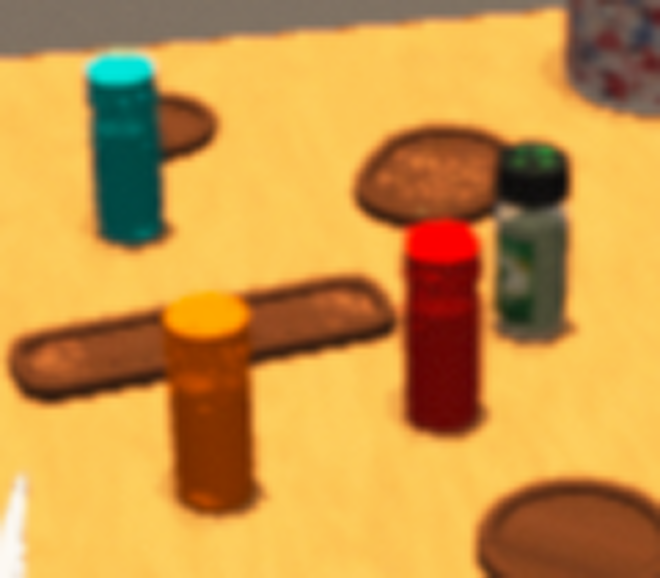

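The candidates for the spice jar in scene pixels are black-capped (274,184), red (260,200), orange (218,213) and turquoise (203,168). The crop confirms that only the black-capped clear glass one fits the description; in the top view it is at (247,211). The lemon is at top (383,215), the wide jar at (436,279), and the peeler runs from (343,250, yellow handle) to (342,310, blade). The small round dish is at (151,274), the large round one at (324,225), the oval at (190,218) and the long one at (241,278).

```bash
cat >> h.py <<'E'
def go(x,y,z,yaw):
    """print dp (cm) and spin from present pose to TCP target; yaw = world angle (deg) of closing axis"""
    o=arm.observe(); R=cv2.Rodrigues(o["orientation"])[0]
    dp=R.T@(np.array([x,y,z])-o["tcp_pos"])*100
    cur=np.degrees(np.arctan2(R[1,1],R[0,1])); d=cur-yaw
    d=(d+90)%180-90
    print("dp",dp.round(2),"spin",round(np.radians(d),3),"alt",round(np.radians(d-np.sign(d)*180),3),"q6",o["q"][5].round(2),"cur",cur.round(1))
E
python3 - <<'E'
from h import *
box={"spice":(.55,.66,.06,.17,.095,.12),"red":(.49,.56,-.0,.075,.095,.12),"turq":(.34,.44,.2,.33,.095,.12),"wide":(.36,.48,-.46,-.3,.08,.1),"lemon":(.53,.65,-.32,-.2,.02,.07),
"peeler":(.32,.52,-.19,-.11,.006,.03),"peelerhandle":(.32,.52,-.19,-.11,.013,.03),"small":(.37,.48,.32,.43,.008,.02),"large":(.5,.64,-.16,-.03,.008,.02),"oval":(.5,.65,.2,.35,.008,.02),"long":(.29,.54,.07,.19,.008,.02)}
for n in ["top","scene"]:
    s=arm.snapshot(n); W=world(s); ok=s["depth"]>0
    for k,b in box.items():
        m=ok&(W[...,0]>b[0])&(W[...,0]<b[1])&(W[...,1]>b[2])&(W[...,1]<b[3])&(W[...,2]>b[4])&(W[...,2]<b[5])
        p=W[m]
        if len(p)<5: print(n,k,len(p)); continue
        q=p[:,:2].astype(np.float32); mr=cv2.minAreaRect(q); c=np.cov(q.T); w,v=np.linalg.eigh(c)
        print(n,k,len(p),"mean",q.mean(0).round(3),"mid",((q.min(0)+q.max(0))/2).round(3),"ext",np.ptp(q,0).round(3),"rect",np.round(mr[0],3),np.round(mr[1],3),round(mr[2],1),"pca",round(np.degrees(np.arctan2(v[1,1],v[0,1])),1),"zmax",p[:,2].max().round(3))
        if k=="peeler":
            c=s["pixels"][m].astype(int); a=p[:,0].argsort(); print("  x ends colour lo/hi",c[a[:8]].mean(0).round(),c[a[-8:]].mean(0).round())
E
```

```text
top spice 199 mean [0.593 0.109] mid [0.593 0.109] ext [0.038 0.038] rect [0.593 0.109] [0.038 0.038] 0.3 pca -156.4 zmax 0.11
top red 202 mean [0.528 0.033] mid [0.528 0.033] ext [0.039 0.038] rect [0.528 0.033] [0.039 0.038] 2.2 pca -151.5 zmax 0.11
top turq 220 mean [0.394 0.257] mid [0.395 0.258] ext [0.037 0.038] rect [0.395 0.258] [0.037 0.038] 0.8 pca 98.2 zmax 0.111
top wide 545 mean [ 0.425 -0.372] mid [ 0.426 -0.373] ext [0.064 0.064] rect [ 0.426 -0.372] [0.064 0.063] 58.3 pca 98.5 zmax 0.091
top lemon 443 mean [ 0.591 -0.251] mid [ 0.594 -0.254] ext [0.068 0.055] rect [ 0.593 -0.254] [0.063 0.059] 69.1 pca -151.8 zmax 0.059
top peeler 450 mean [ 0.428 -0.147] mid [ 0.419 -0.149] ext [0.197 0.074] rect [ 0.421 -0.143] [0.069 0.199] 84.9 pca -179.8 zmax 0.02
  x ends colour lo/hi [42. 39. 40.] [166. 132.  41.]
top peelerhandle 195 mean [ 0.445 -0.147] mid [ 0.41  -0.147] ext [0.179 0.022] rect [ 0.41  -0.147] [0.179 0.022] 0.1 pca -179.9 zmax 0.02
top small 389 mean [0.422 0.375] mid [0.422 0.375] ext [0.076 0.074] rect [0.422 0.375] [0.076 0.074] 1.2 pca 63.1 zmax 0.018
to
[... 1196 characters left out ...]
hi [226. 195. 154.] [129.  77.  27.]
scene peelerhandle 113 mean [ 0.439 -0.153] mid [ 0.457 -0.138] ext [0.123 0.054] rect [ 0.462 -0.147] [0.129 0.036] 16.7 pca -176.6 zmax 0.019
scene small 49 mean [0.438 0.367] mid [0.437 0.37 ] ext [0.035 0.073] rect [0.439 0.369] [0.073 0.03 ] 82.8 pca 79.8 zmax 0.015
scene large 254 mean [ 0.564 -0.104] mid [ 0.564 -0.102] ext [0.098 0.099] rect [ 0.564 -0.102] [0.097 0.1  ] 11.4 pca 82.5 zmax 0.016
scene oval 147 mean [0.564 0.272] mid [0.571 0.274] ext [0.098 0.12 ] rect [0.569 0.275] [0.124 0.084] 70.9 pca 72.5 zmax 0.015
scene long 280 mean [0.415 0.124] mid [0.415 0.122] ext [0.208 0.089] rect [0.415 0.123] [0.208 0.067] 8.9 pca -171.7 zmax 0.015
```

```bash
python3 - <<'E'
from h import *
go(.5915,.107,.20,-40)
go(.5915,.107,.06,-40)
E
```

```text
dp [ 58.93 -50.69   3.13] spin -0.496 alt 2.646 q6 -0.0 cur -68.4
dp [ 58.93 -50.69  17.13] spin -0.496 alt 2.646 q6 -0.0 cur -68.4
```

The manual's scale: shifts go in shares of 100 cm and turns go in shares of 360 degrees. Converting my numbers, 45 cm / 100 = 0.45, 40.5 cm / 100 = 0.405, -0.4 rad / 6.2832 = -0.0637.

Request:
step_arm:
  rows:
    - {"fingers":1,"dp":[0.045,-0.039,0.003],"spin":-0.0064}
    - {"fingers":1,"dp":[0.09,-0.078,0.005],"spin":-0.0127}
    - {"fingers":1,"dp":[0.135,-0.117,0.008],"spin":-0.0191}
    - {"fingers":1,"dp":[0.18,-0.156,0.01],"spin":-0.0255}
    - {"fingers":1,"dp":[0.225,-0.195,0.013],"spin":-0.0318}
    - {"fingers":1,"dp":[0.27,-0.234,0.016],"spin":-0.0382}
    - {"fingers":1,"dp":[0.315,-0.273,0.019],"spin":-0.0446}
    - {"fingers":1,"dp":[0.36,-0.312,0.022],"spin":-0.0509}
    - {"fingers":1,"dp":[0.405,-0.35,0.025],"spin":-0.0573}
    - {"fingers":1,"dp":[0.45,-0.389,0.028],"spin":-0.0637}
  squeeze: 30

```text
clock: 2.45
tcp_pos: [0.5061, -0.052, 0.2035]
orientation: [2.906, 1.192, 0.001]
ft_force: [0.6, 0.3, 0.9]
gripper_width: 0.0856
grasp_force: 0.0
```

```bash
python3 - <<'E'
from h import *
go(.5915,.107,.18,-40)
E
```

```text
dp [17.24 -5.33  2.35] spin -0.094 alt 3.047 q6 0.69 cur -45.4
```

Scaled: 17.2 cm / 100 = 0.172, 13 cm / 100 = 0.13, -0.09 rad / 6.2832 = -0.0143.

Request:
step_arm:
  rows:
    - {"fingers":1,"dp":[0.044,-0.013,0.005],"spin":-0.0032}
    - {"fingers":1,"dp":[0.088,-0.026,0.01],"spin":-0.008}
    - {"fingers":1,"dp":[0.13,-0.04,0.015],"spin":-0.0111}
    - {"fingers":1,"dp":[0.172,-0.053,0.023],"spin":-0.0143}
    - {"fingers":1,"dp":[0.172,-0.053,0.023],"spin":-0.0143}
    - {"fingers":1,"dp":[0.172,-0.053,0.023],"spin":-0.0143}
    - {"fingers":1,"dp":[0.172,-0.053,0.023],"spin":-0.0143}
    - {"fingers":1,"dp":[0.172,-0.053,0.023],"spin":-0.0143}
    - {"fingers":1,"dp":[0.172,-0.053,0.023],"spin":-0.0143}
    - {"fingers":1,"dp":[0.172,-0.053,0.023],"spin":-0.0143}

```text
clock: 3.7
tcp_pos: [0.5908, 0.1042, 0.1804]
orientation: [2.851, 1.319, 0.0]
ft_force: [0.5, 0.5, 0.1]
gripper_width: 0.0856
grasp_force: 0.0
```

```bash
python3 - <<'E'
from h import *
s=arm.snapshot("wrist"); save(s,"w1.png"); W=world(s)
print(s["vertical_fov"],s["xyz"],s["rotation"])
for z0,z1 in [(.08,.12)]:
  for nm,c in [("spice",(.5915,.107)),("red",(.526,.031))]:
    m=(s["depth"]>0)&(np.hypot(W[...,0]-c[0],W[...,1]-c[1])<.035)&(W[...,2]>z0)&(W[...,2]<z1); p=W[m]
    if len(p)>5:
        zt=np.percentile(p[:,2],95); p=p[p[:,2]>zt-.012]; q=p[:,:2].astype(np.float32); print(nm,len(q),cv2.minAreaRect(q),cv2.minEnclosingCircle(q),p[:,2].max())
go(.5915,.107,.06,-40)
E
```

```text
71.62866005356302 [0.63444583 0.15579881 0.32440947] [-0.25637909  0.09405895 -0.7001378 ]
spice 2065 ((0.5942128300666809, 0.10893470048904419), (0.03971460461616516, 0.03952621668577194), 33.2116584777832) ((0.5944666266441345, 0.10857225954532623), 0.020634016022086143) 0.10878742819709492
red 1704 ((0.5290802121162415, 0.03282785043120384), (0.0401739776134491, 0.039491038769483566), 29.104541778564453) ((0.5288724899291992, 0.03298218548297882), 0.020886264741420746) 0.10862435324689518
dp [ 0.25 -0.12 12.04] spin -0.006 alt 3.135 q6 0.88 cur -40.4
```

View pics/w1.png

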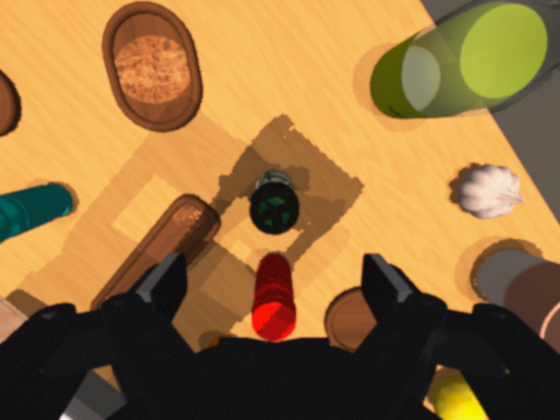

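Request:
step_arm:
  rows:
    - {"fingers":1,"dp":[0.004,-0.001,0.025],"spin":0}
    - {"fingers":1,"dp":[0.004,-0.001,0.055],"spin":0}
    - {"fingers":1,"dp":[0.004,-0.001,0.085],"spin":0}
    - {"fingers":1,"dp":[0.004,-0.001,0.11],"spin":0}
    - {"fingers":1,"dp":[0.004,-0.001,0.13],"spin":0}
    - {"fingers":1,"dp":[0.004,-0.001,0.13],"spin":0}
    - {"fingers":0.6,"dp":[0.004,-0.001,0.13],"spin":0}
    - {"fingers":0.3,"dp":[0.004,-0.001,0.13],"spin":0}
    - {"fingers":0.3,"dp":[0.004,-0.001,0.13],"spin":0}
    - {"fingers":0.3,"dp":[0.004,-0.001,0.13],"spin":0}

```text
clock: 5.0
tcp_pos: [0.5934, 0.1083, 0.0512]
orientation: [2.851, 1.319, 0.003]
ft_force: [-0.1, -0.9, 7.3]
gripper_width: 0.0395
grasp_force: 30.0
```

```bash
python3 - <<'E'
from h import *
go(.4215,.374,.18,-14)
go(.4215,.374,.059,-14)
E
```

```text
dp [  9.15 -30.28 -12.9 ] spin -0.46 alt 2.682 q6 0.88 cur -40.3
dp [  9.13 -30.3   -0.8 ] spin -0.46 alt 2.682 q6 0.88 cur -40.3
```

Scaled: -28 cm / 100 = -0.28, -12.9 cm / 100 = -0.129, -0.44 rad / 6.2832 = -0.07.

Request:
step_arm:
  rows:
    - {"fingers":0.3,"dp":[0,0,-0.02],"spin":0}
    - {"fingers":0.3,"dp":[0,0,-0.055],"spin":0}
    - {"fingers":0.3,"dp":[0,0,-0.09],"spin":0}
    - {"fingers":0.3,"dp":[0.006,-0.02,-0.12],"spin":-0.0032}
    - {"fingers":0.3,"dp":[0.018,-0.06,-0.129],"spin":-0.0143}
    - {"fingers":0.3,"dp":[0.032,-0.105,-0.129],"spin":-0.0255}
    - {"fingers":0.3,"dp":[0.045,-0.15,-0.129],"spin":-0.0382}
    - {"fingers":0.3,"dp":[0.059,-0.195,-0.129],"spin":-0.0493}
    - {"fingers":0.3,"dp":[0.072,-0.24,-0.129],"spin":-0.0605}
    - {"fingers":0.3,"dp":[0.085,-0.28,-0.129],"spin":-0.07}

```text
clock: 6.25
tcp_pos: [0.433, 0.3555, 0.1805]
orientation: [-2.492, -1.913, -0.001]
ft_force: [-0.2, -1.0, -1.9]
gripper_width: 0.0396
grasp_force: 30.5
```

```bash
python3 - <<'E'
from h import *
go(.4215,.374,.06,-14)
E
```

```text
dp [ 1.49 -1.6  12.05] spin -0.017 alt 3.124 q6 0.95 cur -15.0
```

Scaled: 12.1 cm / 100 = 0.121, -1.6 cm / 100 = -0.016, -0.02 rad / 6.2832 = -0.0032.

Request:
step_arm:
  rows:
    - {"fingers":0.3,"dp":[0.015,-0.016,0.005],"spin":-0.0032}
    - {"fingers":0.3,"dp":[0.015,-0.016,0.025],"spin":-0.0032}
    - {"fingers":0.3,"dp":[0.015,-0.016,0.055],"spin":-0.0032}
    - {"fingers":0.3,"dp":[0.015,-0.016,0.08],"spin":-0.0032}
    - {"fingers":0.3,"dp":[0.015,-0.016,0.1],"spin":-0.0032}
    - {"fingers":0.3,"dp":[0.015,-0.016,0.11],"spin":-0.0032}
    - {"fingers":0.3,"dp":[0.015,-0.016,0.116],"spin":-0.0032}
    - {"fingers":0.3,"dp":[0.015,-0.016,0.119],"spin":-0.0032}
    - {"fingers":0.3,"dp":[0.015,-0.016,0.12],"spin":-0.0032}
    - {"fingers":0.3,"dp":[0.015,-0.016,0.121],"spin":-0.0032}

```text
clock: 7.5
tcp_pos: [0.4229, 0.3731, 0.0587]
orientation: [-2.475, -1.935, -0.001]
ft_force: [-0.0, -0.2, -1.3]
gripper_width: 0.0398
grasp_force: 30.6
```

```bash
python3 - <<'E'
from h import *
s=arm.snapshot("wrist"); save(s,"w2.png")
o=arm.observe(); print(o["tcp_pos"],o["ft_force"])
go(.4215,.374,.06,-14)
E
```

```text
[0.42280759 0.37301944 0.05851418] [ 0.6623871  -0.09029337 -1.57649682]
dp [ 0.06 -0.15 -0.15] spin 0.0 alt -3.141 q6 0.96 cur -14.0
```

View pics/w2.png

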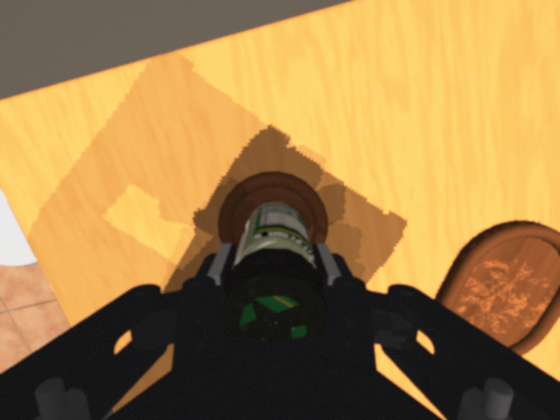

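Request:
step_arm:
  rows:
    - {"fingers":0.3,"dp":[0,0,0.0005],"spin":0}
    - {"fingers":0.3,"dp":[0,0,0.001],"spin":0}
    - {"fingers":0.3,"dp":[0,0,0.0013],"spin":0}
    - {"fingers":0.3,"dp":[0,0,0.0013],"spin":0}
    - {"fingers":0.5,"dp":[0,0,0.0013],"spin":0}
    - {"fingers":0.65,"dp":[0,0,0.0013],"spin":0}
    - {"fingers":0.8,"dp":[0,0,0.0013],"spin":0}
    - {"fingers":0.8,"dp":[0,0,0.0013],"spin":0}
    - {"fingers":0.8,"dp":[0,0,-0.02],"spin":0}
    - {"fingers":0.8,"dp":[0,0,-0.05],"spin":0}

```text
clock: 8.8
tcp_pos: [0.4221, 0.3724, 0.1081]
orientation: [2.475, 1.935, -0.003]
ft_force: [-0.6, 0.0, 0.2]
gripper_width: 0.0682
grasp_force: 0.0
```

```bash
python3 - <<'E'
from h import *
s=arm.snapshot("wrist"); W=world(s)
m=(s["depth"]>0)&(np.hypot(W[...,0]-.422,W[...,1]-.374)<.035)&(W[...,2]>.1)&(W[...,2]<.125); p=W[m]
print(len(p),cv2.minEnclosingCircle(p[:,:2].astype(np.float32)),p[:,2].max())
m=(s["depth"]>0)&(np.hypot(W[...,0]-.422,W[...,1]-.374)<.055)&(W[...,2]>.008)&(W[...,2]<.017); p=W[m]
print(len(p),cv2.minEnclosingCircle(p[:,:2].astype(np.float32)),p[:,2].max())
print(arm.observe()["tcp_pos"])
go(.425,-.3735,.18,-90)
E
```

```text
4814 ((0.42203956842422485, 0.37416884303092957), 0.035033468157052994) 0.12497735701422508
2237 ((0.42244166135787964, 0.37431859970092773), 0.03881281986832619) 0.016933709781418893
[0.4239569  0.37402209 0.11226728]
dp [-72.49  18.17  -6.95] spin 1.327 alt -1.815 q6 0.96 cur -14.0
```

Scaled: -46.5 cm / 100 = -0.465, -41 cm / 100 = -0.41.

Request:
step_arm:
  rows:
    - {"fingers":1,"dp":[0,0,-0.04],"spin":0}
    - {"fingers":1,"dp":[-0.03,0.008,-0.069],"spin":0}
    - {"fingers":1,"dp":[-0.081,0.02,-0.069],"spin":0}
    - {"fingers":1,"dp":[-0.135,0.034,-0.069],"spin":0}
    - {"fingers":1,"dp":[-0.19,0.048,-0.069],"spin":0}
    - {"fingers":1,"dp":[-0.245,0.061,-0.069],"spin":0}
    - {"fingers":1,"dp":[-0.3,0.075,-0.069],"spin":0}
    - {"fingers":1,"dp":[-0.355,0.089,-0.069],"spin":0}
    - {"fingers":1,"dp":[-0.41,0.102,-0.069],"spin":0}
    - {"fingers":1,"dp":[-0.465,0.116,-0.069],"spin":0}

```text
clock: 10.1
tcp_pos: [0.4227, -0.1082, 0.1775]
orientation: [2.475, 1.934, 0.001]
ft_force: [0.5, 0.8, 0.5]
gripper_width: 0.0853
grasp_force: 0.0
```

```bash
python3 - <<'E'
from h import *
go(.425,-.3735,.17,-14)
E
```

```text
dp [-25.69   6.63   0.76] spin 0.0 alt -3.141 q6 -0.01 cur -14.0
```

Scaled: -25.7 cm / 100 = -0.257, -25 cm / 100 = -0.25.

Request:
step_arm:
  rows:
    - {"fingers":1,"dp":[-0.055,0.014,0.002],"spin":0}
    - {"fingers":1,"dp":[-0.11,0.028,0.004],"spin":0}
    - {"fingers":1,"dp":[-0.165,0.042,0.006],"spin":0}
    - {"fingers":1,"dp":[-0.215,0.055,0.007],"spin":0}
    - {"fingers":1,"dp":[-0.25,0.065,0.007],"spin":0}
    - {"fingers":1,"dp":[-0.257,0.066,0.007],"spin":0}
    - {"fingers":1,"dp":[-0.257,0.066,0.007],"spin":0}
    - {"fingers":1,"dp":[-0.257,0.066,0.007],"spin":0}
    - {"fingers":1,"dp":[-0.257,0.066,0.007],"spin":0}
    - {"fingers":1,"dp":[-0.257,0.066,0.007],"spin":0}

```text
clock: 11.35
tcp_pos: [0.425, -0.3711, 0.1704]
orientation: [2.474, 1.936, 0.0]
ft_force: [-0.4, 0.7, -0.4]
gripper_width: 0.0857
grasp_force: 0.0
```

```bash
python3 - <<'E'
from h import *
s=arm.snapshot("wrist"); W=world(s)
m=(s["depth"]>0)&(np.hypot(W[...,0]-.425,W[...,1]+.373)<.05)&(W[...,2]>.08)&(W[...,2]<.1); p=W[m]
q=p[:,:2].astype(np.float32);print(len(p),cv2.minEnclosingCircle(q),cv2.minAreaRect(q),p[:,2].max())
print(arm.observe()["tcp_pos"])
go(.425,-.3735,.035,-14)
E
```

```text
4615 ((0.42621976137161255, -0.37499168515205383), 0.032438647001981735) ((0.42586174607276917, -0.37472695112228394), (0.06394551694393158, 0.06328608840703964), 37.10459899902344) 0.08989536195514719
[ 0.42502515 -0.37123427  0.17042662]
dp [-0.22  0.05 13.54] spin 0.001 alt -3.141 q6 -0.48 cur -13.9
```

Scaled: 13.5 cm / 100 = 0.135, 12 cm / 100 = 0.12.

Request:
step_arm:
  rows:
    - {"fingers":1,"dp":[-0.003,0.001,0.025],"spin":0}
    - {"fingers":1,"dp":[-0.003,0.001,0.05],"spin":0}
    - {"fingers":1,"dp":[-0.003,0.001,0.075],"spin":0}
    - {"fingers":1,"dp":[-0.003,0.001,0.1],"spin":0}
    - {"fingers":1,"dp":[-0.003,0.001,0.12],"spin":0}
    - {"fingers":1,"dp":[-0.003,0.001,0.135],"spin":0}
    - {"fingers":1,"dp":[-0.003,0.001,0.135],"spin":0}
    - {"fingers":0.6,"dp":[-0.003,0.001,0.135],"spin":0}
    - {"fingers":0.6,"dp":[-0.003,0.001,0.135],"spin":0}
    - {"fingers":0.6,"dp":[-0.003,0.001,0.135],"spin":0}
  squeeze: 40

```text
clock: 12.65
tcp_pos: [0.4257, -0.3753, 0.0363]
orientation: [2.474, 1.933, 0.001]
ft_force: [-0.6, 1.2, 6.3]
gripper_width: 0.0637
grasp_force: 43.8
```

```bash
python3 - <<'E'
from h import *
o=arm.observe(); print(o["tcp_pos"],o["gripper_width"])
go(.5655,-.098,.13,-14)
E
```

```text
[ 0.42572721 -0.3753181   0.03627563] 0.06365047238324088
dp [30.28  6.88 -9.38] spin 0.0 alt -3.141 q6 -0.48 cur -14.0
```

Scaled: 30.3 cm / 100 = 0.303, 28 cm / 100 = 0.28.

Request:
step_arm:
  rows:
    - {"fingers":0.6,"dp":[0,0,-0.02],"spin":0}
    - {"fingers":0.6,"dp":[0,0,-0.05],"spin":0}
    - {"fingers":0.6,"dp":[0.02,0.005,-0.08],"spin":0}
    - {"fingers":0.6,"dp":[0.06,0.014,-0.094],"spin":0}
    - {"fingers":0.6,"dp":[0.105,0.024,-0.094],"spin":0}
    - {"fingers":0.6,"dp":[0.15,0.034,-0.094],"spin":0}
    - {"fingers":0.6,"dp":[0.195,0.044,-0.094],"spin":0}
    - {"fingers":0.6,"dp":[0.24,0.054,-0.094],"spin":0}
    - {"fingers":0.6,"dp":[0.28,0.064,-0.094],"spin":0}
    - {"fingers":0.6,"dp":[0.303,0.069,-0.09],"spin":0}

```text
clock: 13.9
tcp_pos: [0.5659, -0.0956, 0.1253]
orientation: [2.474, 1.936, 0.001]
ft_force: [-0.7, -0.0, -3.3]
gripper_width: 0.0635
grasp_force: 45.6
```

```bash
python3 - <<'E'
from h import *
s=arm.snapshot("wrist"); W=world(s)
m=(s["depth"]>0)&(np.hypot(W[...,0]-.5655,W[...,1]+.098)<.06)&(W[...,2]>.009)&(W[...,2]<.02); p=W[m]
q=p[:,:2].astype(np.float32);print(len(p),cv2.minEnclosingCircle(q),p[:,2].max())
o=arm.observe(); print(o["tcp_pos"],o["ft_force"])
go(.5655,-.098,.044,-14)
E
```

```text
1904 ((0.5678035020828247, -0.09723223745822906), 0.05026186630129814) 0.015536520640861029
[ 0.56645127 -0.09394538  0.12473068] [ 0.3465207   1.81237318 -4.04989439]
dp [-0.43  0.01  8.07] spin 0.002 alt -3.14 q6 0.07 cur -13.9
```

Scaled: 8.1 cm / 100 = 0.081, 8 cm / 100 = 0.08.

Request:
step_arm:
  rows:
    - {"fingers":0.6,"dp":[-0.003,0.001,0.015],"spin":0}
    - {"fingers":0.6,"dp":[-0.003,0.001,0.035],"spin":0}
    - {"fingers":0.6,"dp":[-0.003,0.001,0.053],"spin":0}
    - {"fingers":0.6,"dp":[-0.003,0.001,0.066],"spin":0}
    - {"fingers":0.6,"dp":[-0.003,0.001,0.074],"spin":0}
    - {"fingers":0.6,"dp":[-0.003,0.001,0.078],"spin":0}
    - {"fingers":0.6,"dp":[-0.003,0.001,0.08],"spin":0}
    - {"fingers":0.6,"dp":[-0.003,0.001,0.081],"spin":0}
    - {"fingers":0.6,"dp":[-0.003,0.001,0.081],"spin":0}
    - {"fingers":0.6,"dp":[-0.003,0.001,0.081],"spin":0}

```text
clock: 15.2
tcp_pos: [0.5657, -0.1007, 0.0445]
orientation: [2.475, 1.934, 0.0]
ft_force: [0.2, -0.8, -3.1]
gripper_width: 0.0635
grasp_force: 45.5
```

Scaled: -1 cm / 100 = -0.01, 0.3 cm / 100 = 0.003.

Request:
step_arm:
  rows:
    - {"fingers":0.6,"dp":[0.002,0.001,0],"spin":0}
    - {"fingers":0.6,"dp":[0.003,0.001,0.0005],"spin":0}
    - {"fingers":0.6,"dp":[0.003,0.001,0.001],"spin":0}
    - {"fingers":0.6,"dp":[0.003,0.001,0.0015],"spin":0}
    - {"fingers":0.6,"dp":[0.003,0.001,0.002],"spin":0}
    - {"fingers":0.6,"dp":[0.003,0.001,0.002],"spin":0}
    - {"fingers":0.85,"dp":[0.003,0.001,0.002],"spin":0}
    - {"fingers":1,"dp":[0.003,0.001,0.002],"spin":0}
    - {"fingers":1,"dp":[0.003,0.001,0.002],"spin":0}
    - {"fingers":1,"dp":[0.003,0.001,-0.01],"spin":0}

```text
clock: 16.45
tcp_pos: [0.5665, -0.0979, 0.0541]
orientation: [-2.474, -1.934, 0.002]
ft_force: [0.5, -0.7, 0.4]
gripper_width: 0.0852
grasp_force: 0.0
```

```bash
python3 - <<'E'
from h import *
s=arm.snapshot("scene"); save(s,"s2.png",(180,140,400,350),3)
print(arm.observe()["tcp_pos"])
go(.594,-.255,.13,-14)
E
```

```text
[ 0.56783927 -0.09808618  0.05606641]
dp [-14.59   6.34  -7.39] spin 0.0 alt -3.141 q6 0.07 cur -14.0
```

View pics/s2.png

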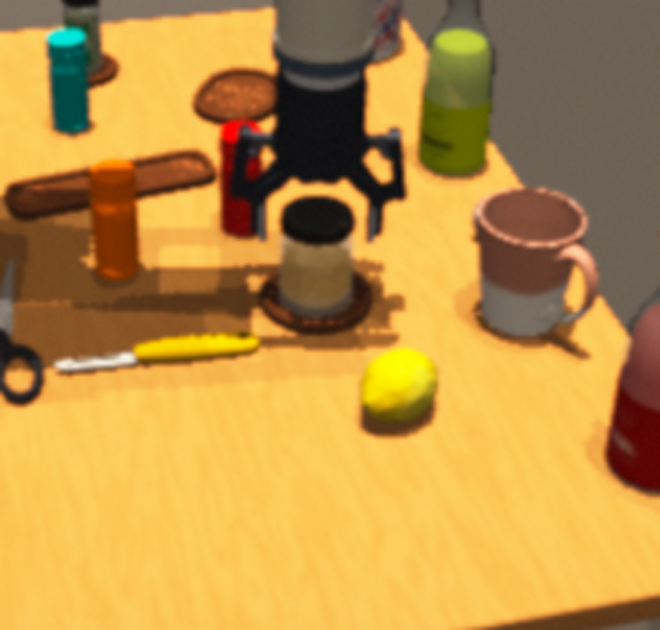

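Scaled: -14.6 cm / 100 = -0.146, -13 cm / 100 = -0.13.

Request:
step_arm:
  rows:
    - {"fingers":1,"dp":[0,0,-0.03],"spin":0}
    - {"fingers":1,"dp":[0,0,-0.07],"spin":0}
    - {"fingers":1,"dp":[-0.02,0.009,-0.105],"spin":0}
    - {"fingers":1,"dp":[-0.06,0.026,-0.115],"spin":0}
    - {"fingers":1,"dp":[-0.1,0.043,-0.115],"spin":0}
    - {"fingers":1,"dp":[-0.13,0.056,-0.115],"spin":0}
    - {"fingers":1,"dp":[-0.146,0.063,-0.115],"spin":0}
    - {"fingers":1,"dp":[-0.146,0.063,-0.115],"spin":0}
    - {"fingers":1,"dp":[-0.146,0.063,-0.115],"spin":0}
    - {"fingers":1,"dp":[-0.146,0.063,-0.115],"spin":0}

```text
clock: 17.75
tcp_pos: [0.593, -0.2537, 0.1693]
orientation: [-2.474, -1.936, 0.0]
ft_force: [-0.5, 0.5, 0.6]
gripper_width: 0.0858
grasp_force: 0.0
```

```bash
python3 - <<'E'
from h import *
s=arm.snapshot("wrist"); save(s,"w3.png"); W=world(s)
hsv=cv2.cvtColor(s["pixels"],cv2.COLOR_RGB2HSV)
near=(s["depth"]>0)&(np.hypot(W[...,0]-.594,W[...,1]+.255)<.06)
for z0 in (.012,.02,.028):
    m=near&(W[...,2]>z0)&(W[...,2]<.07); p=W[m]; q=p[:,:2].astype(np.float32)
    el=cv2.fitEllipse(cv2.convexHull(q)); w,v=np.linalg.eigh(np.cov(q.T))
    print(z0,len(p),"rect",cv2.minAreaRect(q),"ell",el,"pca",np.degrees(np.arctan2(v[1,1],v[0,1])),"zmax",p[:,2].max())
print(arm.observe()["tcp_pos"])
E
```

```text
0.012 3087 rect ((0.5938617587089539, -0.2558029890060425), (0.06137111410498619, 0.06047551706433296), 70.43339538574219) ell ((0.5939658880233765, -0.2558591067790985), (0.053316209465265274, 0.07385393977165222), 117.95358276367188) pca -153.8069271048542 zmax 0.05842784392926692
0.02 3087 rect ((0.5938617587089539, -0.2558029890060425), (0.06137111410498619, 0.06047551706433296), 70.43339538574219) ell ((0.5939658880233765, -0.2558591067790985), (0.053316209465265274, 0.07385393977165222), 117.95358276367188) pca -153.8069271048542 zmax 0.05842784392926692
0.028 3066 rect ((0.5938617587089539, -0.2558029890060425), (0.06137111410498619, 0.06047551706433296), 70.43339538574219) ell ((0.593980073928833, -0.25591978430747986), (0.05313626676797867, 0.07394464313983917), 117.7574234008789) pca -154.22558307007736 zmax 0.05842784392926692
[ 0.5930102  -0.25384379  0.16932546]
```

View pics/w3.png

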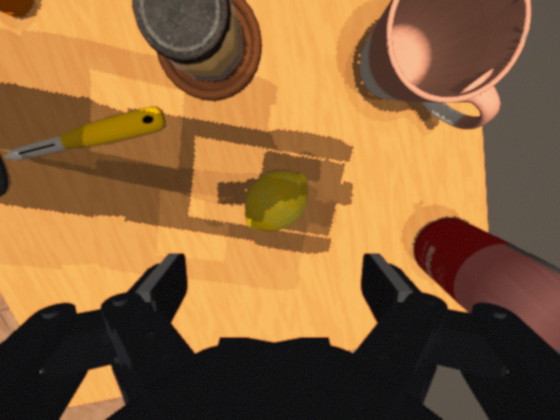

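```bash
python3 - <<'E'
from h import *
go(.594,-.256,.009,-63)
E
```

```text
dp [-0.19  0.15 16.03] spin 0.857 alt -2.285 q6 -0.16 cur -13.9
```

Scaled: 16 cm / 100 = 0.16, 0.15 cm / 100 = 0.0015, 0.86 rad / 6.2832 = 0.1369.

Request:
step_arm:
  rows:
    - {"fingers":1,"dp":[-0.002,0.0015,0.01],"spin":0.0271}
    - {"fingers":1,"dp":[-0.002,0.0015,0.02],"spin":0.0541}
    - {"fingers":1,"dp":[-0.002,0.0015,0.04],"spin":0.0812}
    - {"fingers":1,"dp":[-0.002,0.0015,0.06],"spin":0.1082}
    - {"fingers":1,"dp":[-0.002,0.0015,0.08],"spin":0.1369}
    - {"fingers":1,"dp":[-0.002,0.0015,0.09],"spin":0.1369}
    - {"fingers":1,"dp":[-0.002,0.0015,0.115],"spin":0.1369}
    - {"fingers":1,"dp":[-0.002,0.0015,0.14],"spin":0.1369}
    - {"fingers":1,"dp":[-0.002,0.0015,0.155],"spin":0.1369}
    - {"fingers":1,"dp":[-0.002,0.0015,0.16],"spin":0.1369}

```text
clock: 19.05
tcp_pos: [0.5938, -0.2569, 0.0087]
orientation: [-3.055, -0.73, 0.001]
ft_force: [0.0, -0.6, 0.5]
gripper_width: 0.0849
grasp_force: 0.0
```

Scaled: -12 cm / 100 = -0.12, -8 cm / 100 = -0.08.

Request:
step_arm:
  rows:
    - {"fingers":0.8,"dp":[0,0,0],"spin":0}
    - {"fingers":0.6,"dp":[0,0,0],"spin":0}
    - {"fingers":0.5,"dp":[0,0,0],"spin":0}
    - {"fingers":0.5,"dp":[0,0,0],"spin":0}
    - {"fingers":0.5,"dp":[0,0,0],"spin":0}
    - {"fingers":0.5,"dp":[0,0,0],"spin":0}
    - {"fingers":0.5,"dp":[0,0,-0.01],"spin":0}
    - {"fingers":0.5,"dp":[0,0,-0.04],"spin":0}
    - {"fingers":0.5,"dp":[0,0,-0.08],"spin":0}
    - {"fingers":0.5,"dp":[0,0,-0.12],"spin":0}
  squeeze: 30

```text
clock: 20.3
tcp_pos: [0.5939, -0.2571, 0.131]
orientation: [-3.056, -0.727, -0.0]
ft_force: [0.5, -1.0, -1.1]
gripper_width: 0.0532
grasp_force: 31.9
```

```bash
python3 - <<'E'
from h import *
o=arm.observe(); print(o["tcp_pos"],o["gripper_width"],o["ft_force"])
s=arm.snapshot("wrist"); save(s,"w4.png")
go(.577,.278,.13,-32)
E
```

```text
[ 0.59386773 -0.25710162  0.13096979] 0.05321246968446889 [ 0.46954103 -0.99531898 -1.06363607]
dp [ 22.38 -48.78   0.51] spin -0.545 alt 2.596 q6 0.69 cur -63.2
```

View pics/w4.png

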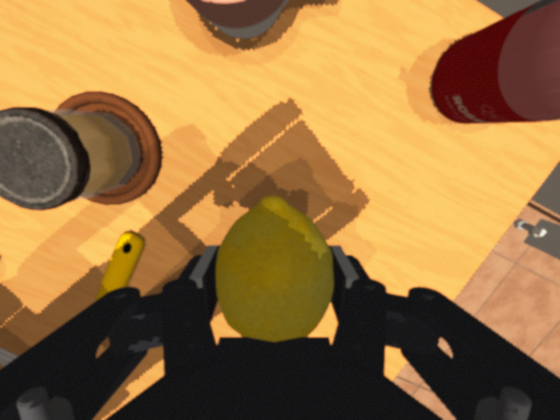

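Scaled: -40.2 cm / 100 = -0.402, -35.6 cm / 100 = -0.356, -0.16 rad / 6.2832 = -0.0255.

Request:
step_arm:
  rows:
    - {"fingers":0.5,"dp":[0,0,-0.02],"spin":0}
    - {"fingers":0.5,"dp":[0.016,-0.035,-0.035],"spin":0}
    - {"fingers":0.5,"dp":[0.037,-0.08,-0.035],"spin":-0.0064}
    - {"fingers":0.5,"dp":[0.058,-0.126,-0.035],"spin":-0.0159}
    - {"fingers":0.5,"dp":[0.079,-0.172,-0.035],"spin":-0.0255}
    - {"fingers":0.5,"dp":[0.1,-0.218,-0.035],"spin":-0.035}
    - {"fingers":0.5,"dp":[0.121,-0.264,-0.035],"spin":-0.0446}
    - {"fingers":0.5,"dp":[0.142,-0.31,-0.035],"spin":-0.0541}
    - {"fingers":0.5,"dp":[0.163,-0.356,-0.035],"spin":-0.0637}
    - {"fingers":0.5,"dp":[0.184,-0.402,-0.035],"spin":-0.0732}

```text
clock: 21.6
tcp_pos: [0.5767, 0.1861, 0.1643]
orientation: [-2.809, -1.407, 0.001]
ft_force: [0.2, 0.1, -0.6]
gripper_width: 0.0525
grasp_force: 31.9
```

```bash
python3 - <<'E'
from h import *
s=arm.snapshot("wrist"); W=world(s)
m=(s["depth"]>0)&(np.hypot(W[...,0]-.577,W[...,1]-.278)<.075)&(W[...,2]>.0075)&(W[...,2]<.02); p=W[m]
q=p[:,:2].astype(np.float32);print(len(p),cv2.minAreaRect(q),p[:,2].max())
go(.577,.278,.1,-32)
E
```

```text
6281 ((0.578960657119751, 0.2772027850151062), (0.11941048502922058, 0.09065684676170349), 59.081275939941406) 0.01570674426223284
dp [ 6.95 -5.11  6.47] spin -0.079 alt 3.062 q6 0.95 cur -36.5
```

Scaled: 13.7 cm / 100 = 0.137, 7.5 cm / 100 = 0.075, -0.1 rad / 6.2832 = -0.0159.

Request:
step_arm:
  rows:
    - {"fingers":0.5,"dp":[0.03,-0.022,0],"spin":-0.0064}
    - {"fingers":0.5,"dp":[0.058,-0.042,0.01],"spin":-0.0127}
    - {"fingers":0.5,"dp":[0.075,-0.054,0.025],"spin":-0.0159}
    - {"fingers":0.5,"dp":[0.075,-0.054,0.05],"spin":-0.0159}
    - {"fingers":0.5,"dp":[0.075,-0.054,0.075],"spin":-0.0159}
    - {"fingers":0.5,"dp":[0.075,-0.054,0.1],"spin":-0.0159}
    - {"fingers":0.5,"dp":[0.075,-0.054,0.12],"spin":-0.0159}
    - {"fingers":0.5,"dp":[0.075,-0.054,0.13],"spin":-0.0159}
    - {"fingers":0.5,"dp":[0.075,-0.054,0.135],"spin":-0.0159}
    - {"fingers":0.5,"dp":[0.075,-0.054,0.137],"spin":-0.0159}

```text
clock: 22.9
tcp_pos: [0.5796, 0.2771, 0.0276]
orientation: [2.737, 1.543, 0.001]
ft_force: [0.9, 1.1, -0.8]
gripper_width: 0.0523
grasp_force: 32.0
```

```bash
python3 - <<'E'
from h import *
s=arm.snapshot("wrist"); save(s,"w5.png")
o=arm.observe(); print(o["tcp_pos"],o["gripper_width"],o["ft_force"])
go(.578,.2775,.016,-31)
E
```

```text
[0.57959491 0.27711487 0.02755704] 0.052920885952913 [ 0.04620863 -0.07079468 -0.84784927]
dp [-0.05 -0.16  1.16] spin -0.003 alt 3.139 q6 0.99 cur -31.2
```

View pics/w5.png

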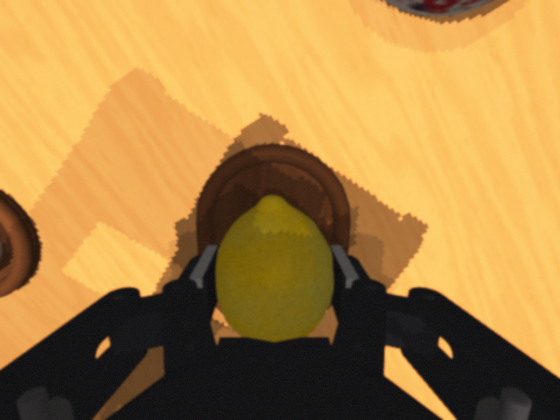

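Scaled: 1.25 cm / 100 = 0.0125, 1.2 cm / 100 = 0.012.

Request:
step_arm:
  rows:
    - {"fingers":0.5,"dp":[0,-0.001,0.004],"spin":0}
    - {"fingers":0.5,"dp":[0,-0.001,0.008],"spin":0}
    - {"fingers":0.5,"dp":[0,-0.001,0.0105],"spin":0}
    - {"fingers":0.5,"dp":[0,-0.001,0.012],"spin":0}
    - {"fingers":0.5,"dp":[0,-0.001,0.0125],"spin":0}
    - {"fingers":0.5,"dp":[0,-0.001,0.0125],"spin":0}
    - {"fingers":0.75,"dp":[0,-0.001,0.0125],"spin":0}
    - {"fingers":0.85,"dp":[0,-0.001,0.012],"spin":0}
    - {"fingers":0.95,"dp":[0,-0.001,0.011],"spin":0}
    - {"fingers":1,"dp":[0,-0.001,0],"spin":0}

```text
clock: 24.2
tcp_pos: [0.5778, 0.2772, 0.0268]
orientation: [-2.736, -1.543, 0.003]
ft_force: [-0.1, 0.4, -0.4]
gripper_width: 0.0852
grasp_force: 0.0
```

```bash
python3 - <<'E'
from h import *
go(.578,.2775,.17,-31)
go(.45,-.15,.17,-90)
E
```

```text
dp [ 1.000e-02 -1.000e-02 -1.432e+01] spin -0.003 alt 3.139 q6 0.99 cur -31.2
dp [-43.19  11.16 -14.26] spin 1.027 alt -2.115 q6 0.99 cur -31.2
```

Scaled: -40 cm / 100 = -0.4, -34.5 cm / 100 = -0.345, 1.02 rad / 6.2832 = 0.1623.

Request:
step_arm:
  rows:
    - {"fingers":1,"dp":[0,0,-0.04],"spin":0}
    - {"fingers":1,"dp":[0,0,-0.09],"spin":0}
    - {"fingers":1,"dp":[-0.02,0.005,-0.13],"spin":0.0032}
    - {"fingers":1,"dp":[-0.07,0.018,-0.143],"spin":0.0271}
    - {"fingers":1,"dp":[-0.125,0.032,-0.143],"spin":0.0509}
    - {"fingers":1,"dp":[-0.18,0.046,-0.143],"spin":0.0732}
    - {"fingers":1,"dp":[-0.235,0.06,-0.143],"spin":0.0955}
    - {"fingers":1,"dp":[-0.29,0.075,-0.143],"spin":0.1178}
    - {"fingers":1,"dp":[-0.345,0.089,-0.143],"spin":0.1401}
    - {"fingers":1,"dp":[-0.4,0.103,-0.143],"spin":0.1623}

```text
clock: 25.45
tcp_pos: [0.4591, -0.1197, 0.1712]
orientation: [3.141, 0.004, 0.002]
ft_force: [1.3, 0.2, -0.2]
gripper_width: 0.0854
grasp_force: 0.0
```

```bash
python3 - <<'E'
from h import *
go(.45,-.15,.13,-90)
E
```

```text
dp [-0.92  3.03  4.12] spin 0.002 alt -3.139 q6 1.31 cur -89.9
```

Scaled: 4 cm / 100 = 0.04, 3 cm / 100 = 0.03.

Request:
step_arm:
  rows:
    - {"fingers":1,"dp":[-0.005,0.015,0],"spin":0}
    - {"fingers":1,"dp":[-0.009,0.03,0.01],"spin":0}
    - {"fingers":1,"dp":[-0.009,0.03,0.025],"spin":0}
    - {"fingers":1,"dp":[-0.009,0.03,0.04],"spin":0}
    - {"fingers":1,"dp":[-0.009,0.03,0.04],"spin":0}
    - {"fingers":0.6,"dp":[-0.009,0.03,0.04],"spin":0}
    - {"fingers":0.6,"dp":[-0.009,0.03,0.04],"spin":0}
    - {"fingers":0.6,"dp":[-0.009,0.03,0.04],"spin":0}
    - {"fingers":0.6,"dp":[-0.009,0.03,0.04],"spin":0}
    - {"fingers":0.6,"dp":[-0.009,0.03,0.04],"spin":0}

```text
clock: 26.7
tcp_pos: [0.4508, -0.1482, 0.1304]
orientation: [3.142, 0.01, 0.0]
ft_force: [0.5, -0.0, -0.3]
gripper_width: 0.0511
grasp_force: 0.0
```

```bash
python3 - <<'E'
from h import *
s=arm.snapshot("wrist"); save(s,"w6.png"); W=world(s)
hsv=cv2.cvtColor(s["pixels"],cv2.COLOR_RGB2HSV)
near=(s["depth"]>0)&(W[...,0]>.3)&(W[...,0]<.55)&(abs(W[...,1]+.15)<.03)
for z0,z1 in ((.006,.03),(.011,.03)):
    m=near&(W[...,2]>z0)&(W[...,2]<z1); p=W[m]; q=p[:,:2].astype(np.float32)
    x,y=q.T; a=np.polyfit(x,y,1)
    print(z0,len(p),"rect",cv2.minAreaRect(q),"x",x.min(),x.max(),"line y@.45",np.polyval(a,.45),"slope",np.degrees(a[0]),"zmax",p[:,2].max())
for r in arm.regions_of("peeler",s)[:2]:
    m=r["region"]&(s["depth"]>0); p=W[m]; q=p[:,:2].astype(np.float32); print(r["conf"],cv2.minAreaRect(q),q.min(0),q.max(0))
go(.45,-.15,.005,-90); print(arm.observe()["tcp_pos"])
E
```

```text
0.006 4563 rect ((0.42530614137649536, -0.14986629784107208), (0.24933676421642303, 0.059675730764865875), 0.024652238935232162) x 0.30062798 0.54997116 line y@.45 -0.14553216819127635 slope 2.9362711790563534 zmax 0.029909705384157437
0.011 3323 rect ((0.4266439378261566, -0.14975875616073608), (0.2466592788696289, 0.05943308398127556), 0.017893129959702492) x 0.303306 0.54997116 line y@.45 -0.14675031142868064 slope 3.4291606843254185 zmax 0.029909705384157437
0.92 ((0.4163272976875305, -0.1483326405286789), (0.02641001157462597, 0.17637933790683746), 88.40191650390625) [ 0.32815325 -0.16298676] [ 0.50449914 -0.13616496]
dp [-0.07  0.19 12.53] spin 0.007 alt -3.135 q6 1.24 cur -89.6
[ 0.45072161 -0.14812934  0.13032852]
```

View pics/w6.png

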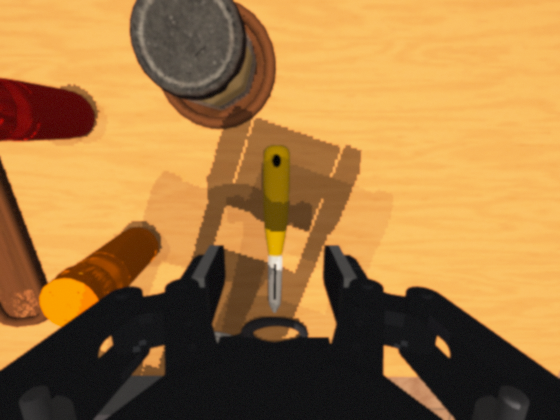

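Scaled: 12.5 cm / 100 = 0.125, 11.3 cm / 100 = 0.113.

Request:
step_arm:
  rows:
    - {"fingers":0.6,"dp":[-0.003,0,0.03],"spin":0}
    - {"fingers":0.6,"dp":[-0.003,0,0.06],"spin":0}
    - {"fingers":0.6,"dp":[-0.003,0,0.09],"spin":0}
    - {"fingers":0.6,"dp":[-0.003,0,0.113],"spin":0}
    - {"fingers":0.6,"dp":[-0.003,0,0.125],"spin":0}
    - {"fingers":0.6,"dp":[-0.003,0,0.125],"spin":0}
    - {"fingers":0.35,"dp":[-0.003,0,0.125],"spin":0}
    - {"fingers":0.15,"dp":[-0.003,0,0.125],"spin":0}
    - {"fingers":0.15,"dp":[-0.003,0,0.125],"spin":0}
    - {"fingers":0.15,"dp":[-0.003,0,0.125],"spin":0}
  squeeze: 40

```text
clock: 28.05
tcp_pos: [0.4484, -0.1483, 0.0062]
orientation: [3.141, 0.011, 0.002]
ft_force: [-0.2, 0.8, 7.0]
gripper_width: 0.0212
grasp_force: 39.3
```

```bash
python3 - <<'E'
from h import *
o=arm.observe(); print(o["gripper_width"],o["grasp_force"],o["ft_force"])
a=np.radians(8.2); gx=.4175+.030*np.cos(a); gy=.1275+.030*np.sin(a); print(gx,gy)
go(gx,gy,.13,-81.8); print(o["tcp_pos"])
E
```

```text
0.021183950188737206 39.311953298019944 [-0.16360683  0.84089184  7.0404997 ]
0.44719328692723365 0.13177886801116534
dp [  0.09 -28.01 -12.39] spin -0.136 alt 3.005 q6 1.24 cur -89.6
[ 0.44841479 -0.14833783  0.00620663]
```

Scaled: -24 cm / 100 = -0.24, -19.5 cm / 100 = -0.195, -0.09 rad / 6.2832 = -0.0143.

Request:
step_arm:
  rows:
    - {"fingers":0.15,"dp":[0,0,-0.02],"spin":0}
    - {"fingers":0.15,"dp":[0,0,-0.06],"spin":0}
    - {"fingers":0.15,"dp":[0,0,-0.11],"spin":0}
    - {"fingers":0.15,"dp":[0,0,-0.15],"spin":0}
    - {"fingers":0.15,"dp":[0,-0.015,-0.16],"spin":0}
    - {"fingers":0.15,"dp":[0,-0.06,-0.16],"spin":-0.0048}
    - {"fingers":0.15,"dp":[0,-0.105,-0.16],"spin":-0.008}
    - {"fingers":0.15,"dp":[0,-0.15,-0.16],"spin":-0.0111}
    - {"fingers":0.15,"dp":[0,-0.195,-0.16],"spin":-0.0143}
    - {"fingers":0.15,"dp":[0,-0.24,-0.16],"spin":-0.0191}

```text
clock: 29.3
tcp_pos: [0.4448, 0.0938, 0.1643]
orientation: [3.135, 0.201, -0.002]
ft_force: [-0.3, -0.1, -0.9]
gripper_width: 0.0211
grasp_force: 39.6
```

Scaled: 10 cm / 100 = 0.1, 9 cm / 100 = 0.09, -0.02 rad / 6.2832 = -0.0032.

Request:
step_arm:
  rows:
    - {"fingers":0.15,"dp":[0,-0.025,0],"spin":-0.0032}
    - {"fingers":0.15,"dp":[0,-0.04,0],"spin":-0.0032}
    - {"fingers":0.15,"dp":[0,-0.04,0.02],"spin":-0.0032}
    - {"fingers":0.15,"dp":[0,-0.04,0.05],"spin":-0.0032}
    - {"fingers":0.15,"dp":[0,-0.04,0.075],"spin":-0.0032}
    - {"fingers":0.15,"dp":[0,-0.04,0.09],"spin":-0.0032}
    - {"fingers":0.15,"dp":[0,-0.04,0.1],"spin":-0.0032}
    - {"fingers":0.15,"dp":[0,-0.04,0.1],"spin":-0.0032}
    - {"fingers":0.15,"dp":[0,-0.04,0.1],"spin":-0.0032}
    - {"fingers":0.15,"dp":[0,-0.04,0.1],"spin":-0.0032}

```text
clock: 30.55
tcp_pos: [0.4416, 0.1317, 0.0659]
orientation: [-3.133, -0.23, -0.002]
ft_force: [-0.1, 0.1, -0.3]
gripper_width: 0.0208
grasp_force: 39.6
```

```bash
python3 - <<'E'
from h import *
s=arm.snapshot("wrist"); save(s,"w7.png"); W=world(s)
near=(s["depth"]>0)&(W[...,0]>.28)&(W[...,0]<.54)&(abs(W[...,1]-.128)<.06)
m=near&(W[...,2]>.0075)&(W[...,2]<.02); q=W[m][:,:2].astype(np.float32); print("dish",cv2.minAreaRect(q))
hsv=cv2.cvtColor(s["pixels"],cv2.COLOR_RGB2HSV)
m=near&(W[...,2]>.045)&(W[...,2]<.09)&(hsv[...,0]>20)&(hsv[...,0]<35)&(hsv[...,1]>150); q=W[m][:,:2].astype(np.float32); print("handle",len(q),cv2.minAreaRect(q),W[m].min(0),W[m].max(0))
o=arm.observe(); print(o["tcp_pos"],o["ft_force"])
go(.4472,.1318,.013,-81.8)
E
```

```text
dish ((0.43301546573638916, 0.12949149310588837), (0.18092750012874603, 0.060950540006160736), 8.295783996582031)
handle 7543 ((0.4460945129394531, 0.1330098956823349), (0.10218332707881927, 0.02453836239874363), 8.45146656036377) [0.39451336 0.11869991 0.06365106] [0.4972011  0.15076678 0.08438311]
[0.44148627 0.13167246 0.06586788] [-0.40405396 -0.22264201 -1.21583042]
dp [0.56 0.07 5.29] spin 0.004 alt -3.138 q6 1.71 cur -81.6
```

View pics/w7.png

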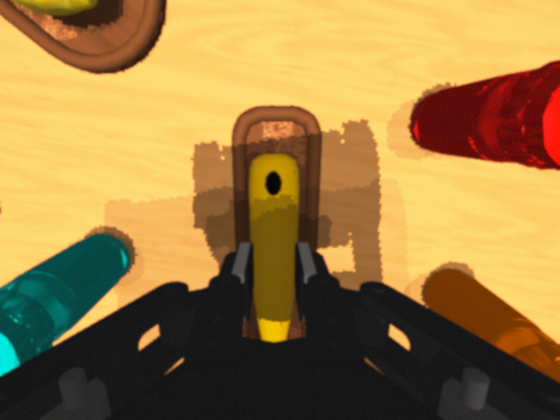

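Scaled: 5.2 cm / 100 = 0.052, 5.15 cm / 100 = 0.0515.

Request:
step_arm:
  rows:
    - {"fingers":0.15,"dp":[0.006,0.001,0],"spin":0}
    - {"fingers":0.15,"dp":[0.006,0.001,0.015],"spin":0}
    - {"fingers":0.15,"dp":[0.006,0.001,0.03],"spin":0}
    - {"fingers":0.15,"dp":[0.006,0.001,0.04],"spin":0}
    - {"fingers":0.15,"dp":[0.006,0.001,0.045],"spin":0}
    - {"fingers":0.15,"dp":[0.006,0.001,0.048],"spin":0}
    - {"fingers":0.15,"dp":[0.006,0.001,0.05],"spin":0}
    - {"fingers":0.15,"dp":[0.006,0.001,0.051],"spin":0}
    - {"fingers":0.15,"dp":[0.006,0.001,0.0515],"spin":0}
    - {"fingers":0.15,"dp":[0.006,0.001,0.052],"spin":0}

```text
clock: 31.85
tcp_pos: [0.4473, 0.1315, 0.0134]
orientation: [-3.133, -0.23, -0.001]
ft_force: [0.0, -0.0, -0.3]
gripper_width: 0.0209
grasp_force: 39.6
```

Scaled: 0.1 cm / 100 = 0.001, 0.05 cm / 100 = 0.0005.

Request:
step_arm:
  rows:
    - {"fingers":0.15,"dp":[0,0,0],"spin":0}
    - {"fingers":0.15,"dp":[0,0,0.0005],"spin":0}
    - {"fingers":0.15,"dp":[0,0,0.0005],"spin":0}
    - {"fingers":0.15,"dp":[0,0,0.001],"spin":0}
    - {"fingers":0.15,"dp":[0,0,0.001],"spin":0}
    - {"fingers":0.15,"dp":[0,0,0.001],"spin":0}
    - {"fingers":0.15,"dp":[0,0,0.001],"spin":0}
    - {"fingers":0.15,"dp":[0,0,0.001],"spin":0}
    - {"fingers":0.15,"dp":[0,0,0.001],"spin":0}
    - {"fingers":0.15,"dp":[0,0,0.001],"spin":0}

```text
clock: 33.1
tcp_pos: [0.4472, 0.1314, 0.0123]
orientation: [-3.133, -0.23, -0.0]
ft_force: [0.1, -0.2, 1.6]
gripper_width: 0.021
grasp_force: 39.9
```

Scaled: -16 cm / 100 = -0.16, -13 cm / 100 = -0.13.

Request:
step_arm:
  rows:
    - {"fingers":0.3,"dp":[0,0,0],"spin":0}
    - {"fingers":0.35,"dp":[0,0,0],"spin":0}
    - {"fingers":0.4,"dp":[0,0,0],"spin":0}
    - {"fingers":0.45,"dp":[0,0,0],"spin":0}
    - {"fingers":0.5,"dp":[0,0,-0.005],"spin":0}
    - {"fingers":0.5,"dp":[0,0,-0.02],"spin":0}
    - {"fingers":0.5,"dp":[0,0,-0.05],"spin":0}
    - {"fingers":0.5,"dp":[0,0,-0.09],"spin":0}
    - {"fingers":0.5,"dp":[0,0,-0.13],"spin":0}
    - {"fingers":0.5,"dp":[0,0,-0.16],"spin":0}

```text
clock: 34.35
tcp_pos: [0.4474, 0.1316, 0.1752]
orientation: [-3.133, -0.23, -0.004]
ft_force: [-0.1, -0.0, -0.3]
gripper_width: 0.0424
grasp_force: 0.0
```

Scaled: 42 cm / 100 = 0.42, 38 cm / 100 = 0.38.

Request:
step_arm:
  rows:
    - {"fingers":0.5,"dp":[0,0.04,0],"spin":0}
    - {"fingers":0.5,"dp":[0,0.08,0],"spin":0}
    - {"fingers":0.5,"dp":[0,0.13,0],"spin":0}
    - {"fingers":0.5,"dp":[0,0.18,0],"spin":0}
    - {"fingers":0.5,"dp":[0,0.23,0],"spin":0}
    - {"fingers":0.5,"dp":[0,0.28,0],"spin":0}
    - {"fingers":0.5,"dp":[0,0.33,0],"spin":0}
    - {"fingers":0.5,"dp":[0,0.38,0],"spin":0}
    - {"fingers":0.5,"dp":[0,0.42,0],"spin":0}
    - {"fingers":0.5,"dp":[0,0.42,0],"spin":0}

```text
clock: 35.6
tcp_pos: [0.5088, -0.2866, 0.1734]
orientation: [3.132, 0.226, 0.002]
ft_force: [-0.6, -0.7, 0.3]
gripper_width: 0.0426
grasp_force: 0.0
```

```bash
python3 - <<'E'
from h import *
s=arm.snapshot("top"); save(s,"t9.png",(110,180,370,340),3); W=world(s)
def f(n,b):
    m=(s["depth"]>0)&(W[...,0]>b[0])&(W[...,0]<b[1])&(W[...,1]>b[2])&(W[...,1]<b[3])&(W[...,2]>b[4])&(W[...,2]<b[5]); q=W[m]
    print(n,len(q),cv2.minAreaRect(q[:,:2].astype(np.float32)),q[:,2].max())
f("spice",(.37,.47,.32,.42,.1,.13));f("wide",(.5,.63,-.16,-.03,.085,.11));f("lemon",(.5,.65,.2,.35,.035,.08));f("peeler",(.3,.53,.08,.18,.0205,.04))
e=s; 
s=arm.snapshot("scene"); save(s,"s9.png",(170,130,390,290),3)
E
```

```text
spice 230 ((0.4238167107105255, 0.37416473031044006), (0.03859395533800125, 0.03912888839840889), 57.53974914550781) 0.11634131621941313
wide 508 ((0.565984308719635, -0.09618522971868515), (0.06165395304560661, 0.06431432068347931), 1.0171802043914795) 0.09794386464962002
lemon 411 ((0.5774133205413818, 0.2781972885131836), (0.06232238933444023, 0.05747218802571297), 22.557065963745117) 0.06676883404022038
peeler 144 ((0.4481504559516907, 0.13358035683631897), (0.09697667509317398, 0.01975586824119091), 7.244289398193359) 0.02721950755161706
```

View pics/t9.png

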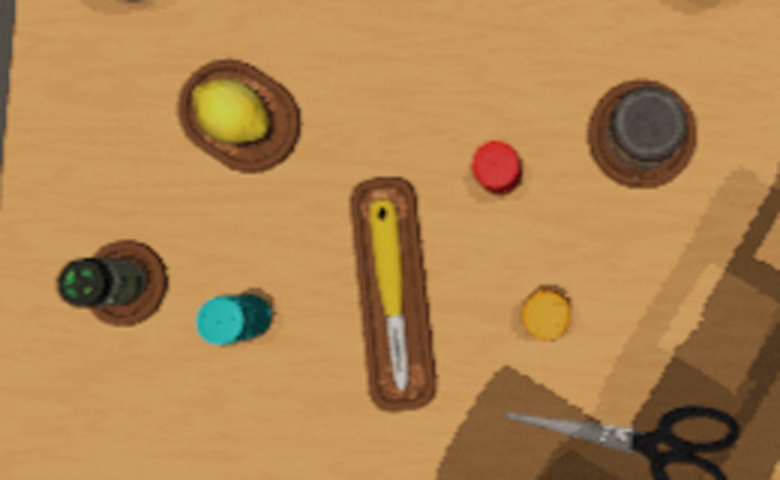

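View pics/s9.png

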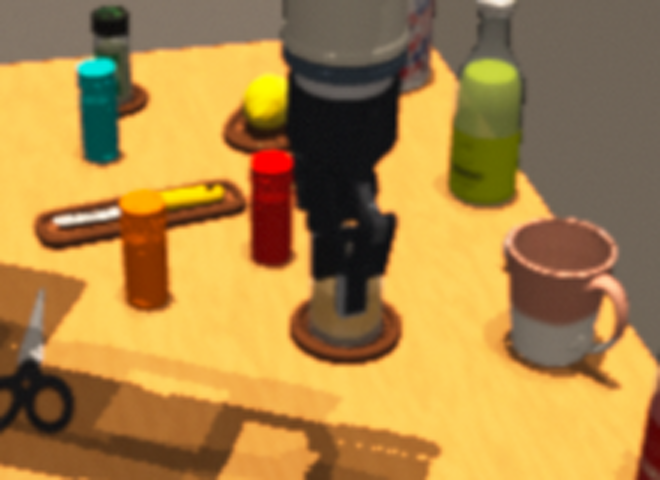

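The final top and scene pictures show each thing inside the rim of its own dish, with both jars upright. The bottles, mug and look-alikes haven't moved.

```bash
python3 -c "
from workcell import arm
print(arm.hand_in())"
```

```text
the job is handed in; nothing more can be done
None
```

I handed the job in at about 36 s. The spice jar, wide jar, lemon and peeler each rest in their matching dish, placed in the order asked. The bottles, mug and look-alikes were left where they stood.

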